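# Clamp an angle bracket in a filing fixture with a rocker clamp

### The job

Clamp the angle bracket for filing: press the rocker's tail pad right down so its nose tips up, slide the bracket along the bed under the nose until its foot sits firmly against the stop, then press the nose pad down so that the nose bears on the foot with a firm push of about 15 N, and let go. Feel your way: no push on the rocker or against the stop may go over 30 N. Keep the bracket flat on the bed and leave everything else where it is.

Things in the scene. Friction and masses are not known exactly. Their poses are not given: they have to be found in the camera images.
- fixture: Grey filing fixture bolted to the bench. Origin: on the table under the channel's centre line; x runs along the channel to the stop, y to the rocker's pivot, z up. Its flat top (bed) is 15 mm above the table; base x -115..105, y -105..45 mm, a wing under the rocker x 0..90, y 40..180. Two rails 7 mm above the bed, inner faces at y +-29.5 mm, x -110..95, make the channel.
- pivot (a point): Pivot of the rocker, fixed at fixture x 45, y 75, z 49 mm. The rocker is a steel seesaw bar, 24 mm wide, 12 mm thick, 176 mm long, along the fixture's y, tilting about x. The pivot is stiff: the bar stays where it is left (and keeps the nose loaded once pressed), and takes about 6 N straight down on a pad to move, so a feel-stop below 9 N may trip before it moves.
- rocker (a joint): Tilt of the rocker (rad). 0 = bar level. Grows as the tail goes down and the nose up. End stops: -0.13 (nose lowest) and 0.32 (tail fully down, nose raised 24 mm from level). Starts nose down (-0.085..-0.072), where the nose blocks the channel. Where it stops on the foot depends on how the set screw in the nose was left, unknown: anywhere from -0.055 to 0.11.
- nose_pad (a point): Top centre of the round pad (28 mm across, 4 mm thick) on the rocker's nose end, over the channel's centre line, 75 mm from the pivot, 10 mm above the bar's axis: 59 mm above the table when level, 24 mm higher with the tail fully down. Under it a 12 mm set screw points down; its tip, which presses on the work, is 16 to 28 mm below the bar's axis, differently set each time and then locked.
- tail_pad (a point): Top centre of the same pad at the rocker's other (tail) end, 75 mm beyond the pivot, 150 mm from the nose pad; about 59 mm above the table when level and 35 mm with the tail fully down.
- stop: Steel stop block, 22 x 44 x 22 mm, fixed on the bed at the channel's far end. Origin: foot of the middle of the face that the bracket meets; x points away from the bracket, along the channel. It has been set by hand, its place along the channel differs from time to time (face at fixture x 64..76 mm).
- bracket: Loose aluminium-coloured angle bracket, about 0.25 kg, lying in the channel: a flat foot 90 (x) x 55 (y) x 14 mm with an upright leg 10 mm thick, 55 mm wide, rising to 55 mm above the bed, at its -x end (the end away from the stop). Origin: centre of the foot's underside; x points towards the stop. Slides on the bed with 1 to 4 N; 2 mm of play to each rail.
- foot_front (a point): Middle of the lower front edge of the bracket's foot, the end that is to meet the stop (45 mm in +x from the bracket's origin).
- leg_back (a point): Middle of the back face of the bracket's leg (the face away from the stop), 30 mm above the bed; pushing here or lower, along the channel, slides the bracket.
- offcut: a loose aluminium bar offcut, 60 x 22 x 12 mm, lying on the fixture's base beside the channel; origin under its centre. Not part of the job.
- collar: a loose steel shaft collar, 32 mm across, 14 mm high, on the table near the fixture; origin under its centre. Not part of the job.
- screwdriver: a loose screwdriver with a blue handle, lying on the left of the table. Not part of the job.
- spanner: a loose steel spanner, lying on the left of the table. Not part of the job.
- hammer: a loose hammer, lying on the right of the table. Not part of the job.
- oilcan: a loose steel can, 60 mm across, 120 mm high, far left. Not part of the job.
- nutcup: a loose grey cup, 70 mm across, 60 mm high, far right. Not part of the job.

How it is judged:
By the outcome, as a careful person would: the job done as asked, in the order asked, and still so for the second after the job is handed in, with the robot touching nothing.
It also fails if it takes over 61 s, if anything falls off the work surface, if the arm or the gripper's body presses on something with over 40 N, if the wrist force passes 120 N, or if a joint passes its speed limit or range.

### The arm

A 6-joint arm with a two-finger parallel gripper is mounted at the origin on the work surface. World frame = base frame: x ahead of the robot, y to its left, z up, the work surface at z = 0. Lengths are in m, angles in rad, forces in N, time in s.
With the tool pointing down it reaches from about 0.35 to 0.85 m from the base axis. Payload 8.1 kg.
Tool frame: the origin (TCP) lies on the centre line of the jaws, within the pads' length; the fingertips stand 19 mm ahead of it and the grasp point (between the pads) is the TCP (robot.tips_ahead is the distance from the TCP to the fingertips, in m); y points along the fingers, z is the direction in which the jaws open and shut, and the axes are right-handed (so a half turn about y gives the same grasp; the last joint's range is limited). The gripper opens to 93 mm and grips with 3 to 60 N. Pads are 15 mm wide; open, the fingers measure 128 mm over their backs; the gripper's body (75 mm by 188 mm) begins 65 mm behind the grasp point.
Start: joints at [-1.234, 0.13, 1.488, -0, 1.523, -0.085], TCP at [0.246, -0.547, 0.238] pointing down, gripper open.
Joint ranges: [-2.96, 2.96], [-0.89, 2.26], [0.02, 2.5], [-1.34, 4.48], [0, 2.73], [-2.66, 2.66]. Speed limits (rad/s): [2.39, 2.39, 2.79, 3.14, 3.14, 3.14].

### API

Orientations are given as a rotation vector (axis times angle).
In Python, from plant import robot, imaging, models gives the robot as it stands.
- The arm moves only by the tool carry_out, never from a script. Its argument "motion" is one flat list of numbers, 7 for each row, row after row: the shift along the tool's x, y, z in m, then the turn, a rotation vector about the tool's x, y, z in degrees, then the opening, from -1 (shut) to 1 (fully open). A call has exactly 5 rows; each row shifts and turns the pose as measured when the row begins, along the tool's axes as they then stand; what a row does not reach is not made up. A row lasts 1/10 s, in which the tool goes at most 50 mm and 8.59 degrees, less where a joint would pass 70% of its speed; a pose out of reach is approached as far as the arm can. A call is refused whole if a number of a shift passes 0.05 or a number of a turn 8.59, either way. A call with a gripper value outside its range is refused whole. The fingers move at their own pace and stop on an object; "squeeze" is the grip in N (left out, the last holds). Time passes only in rows, so rows that do not move let the fingers close, or fill a call up. It gives the time, the measured TCP pose, the force and the opening at its end, in the units of the state.
- robot.read_state(): the state, without advancing time (a new reading comes with each control period).
- imaging.read_camera(name): name is "scene" or "top" or "wrist"; returns the picture (480x640x3 uint8, blue, green, red); there is no depth.
- imaging.camera_model(name): a dict with "K" (3x3 intrinsics, pixels), "k1" (the pictures are not rectified: a ray, as slopes to the right and down, at radius r is drawn at 1 + k1 r^2 times it, then the intrinsics apply), "position" and "orientation" of the camera in the world. Camera axes: x right, y down, z forward; pixel columns grow to the right and rows downward; lengths in m; the calibration is good to about 2 mm. A picture is of the moment at which its call begins: read the wrist's pose just before it. camera_model takes no time and is no camera call; for the wrist camera it gives the pose at the moment of the call.
- robot.close_job(): hands the job in, once; it reports no verdict.
Trained networks look in the newest picture that a camera, given by its name, has taken for a name from the list of things; names that differ only in an ending like _2 or _b are one class to them, and where a whole thing is asked for, a point or a joint stands for the part that bears it (a point fixed in the world has none). Each returns a list of dicts, best first, with "confidence" (0 to 1); they miss things now and then, are a little off and sometimes report something else, mostly with a low value. They report only what shows in the picture. A call takes as long as a camera call.
- models.outline_of(camera, thing): "pixels" (480x640 bool, what is visible of it) and "pixel" ([column, row] in pixels, amid what is visible of it).
The state is a dict: "t": time; "q": joint angles; "dq": joint speeds; "joint_torque": joint torques, N m; "tool_pos": TCP position; "orientation": TCP orientation; "force": force on the tool from outside, world axes, zero at the start; "wrist_torque": the same for the moment, N m; "opening": finger opening in m.
Only numpy, scipy, OpenCV 4.12 (cv2) and the standard library are available. Lean on these libraries where they do the work, as an engineer would, in place of code of your own. Each camera call takes 0.05 s, during which the arm holds its last target.

## Working session

There is one attempt and no reset: what is moved stays moved. The work goes in short steps, Python scripts to look and compute and a tool call to move; the robot and the scene stay as the last step left them, time stands still between calls to the robot, and variables do not carry over. Pictures are saved under pics/ and viewed, and the job is handed in when it is done.

Besides the shell and the picture viewer there is one more tool, called as name(argument=value, ...) on one line, values as JSON. carry_out: Moves the arm, as the interface text tells. Its arguments: {"type":"object","properties":{"motion":{"type":"array","items":{"type":"number"}},"squeeze":{"type":"number"}},"required":["motion"]}

```bash
ls; mkdir -p pics; python3 - <<'E'
from plant import robot, imaging, models
import cv2
s=robot.read_state(); print({k:s[k] for k in ('t','tool_pos','orientation','force','opening')}, robot.tips_ahead)
for n in ('scene','top'):
    im=imaging.read_camera(n); cv2.imwrite(f'pics/{n}0.png',im)
    m=imaging.camera_model(n); print(n,m)
    for th in ('fixture','stop','bracket','rocker','nose_pad','tail_pad','foot_front','leg_back','offcut','collar'):
        try:
            r=models.outline_of(n,th)
            print(th,[(round(d['confidence'],2),[int(v) for v in d['pixel']],int(d['pixels'].sum())) for d in r[:2]])
        except Exception as e: print(th,e)
E
```

```text
pics
{'t': 0.0, 'tool_pos': array([ 0.24550187, -0.54688587,  0.23659757]), 'orientation': array([-0.42601704,  1.99061327, -1.98689035]), 'force': array([-0.21931614, -0.37861755,  0.34457461]), 'opening': 0.09295213606877076} 0.019
scene {'K': array([[597.59274465,   0.        , 319.8642389 ],
       [  0.        , 597.59274465, 242.12323751],
       [  0.        ,   0.        ,   1.        ]]), 'k1': -0.12378313275170322, 'position': array([ 0.95465544, -0.6874368 ,  1.1049986 ]), 'orientation': array([-2.4228168 , -0.63370786,  0.21364334])}
fixture [(0.91, [316, 277], 5955)]
stop [(0.79, [329, 271], 246), (0.45, [276, 258], 1167)]
bracket [(0.92, [280, 259], 1156), (0.52, [289, 219], 143)]
rocker [(0.91, [328, 239], 860)]
nose_pad [(0.73, [325, 236], 797)]
tail_pad [(0.58, [328, 239], 788)]
foot_front [(0.98, [281, 259], 1133)]
leg_back [(0.94, [281, 259], 1105)]
offcut [(0.67, [431, 187], 1206), (0.62, [268, 291], 296)]
collar []
top {'K': array([[453.49094208,   0.        , 315.98542812],
       [  0.        , 453.49094208, 242.96099507],
       [  0.        ,   0.        ,   1.        ]]), 'k1': -0.010879874724574627, 'position': array([ 0.32730556, -0.00262468,  1.06079721]), 'orientation': array([-2.00546006,  2.19259094, -0.25479406])}
fixture [(0.84, [326, 252], 6682)]
stop [(0.45, [318, 225], 220)]
bracket [(0.74, [334, 268], 912), (0.68, [288, 245], 920)]
rocker [(0.68, [288, 244], 948), (0.3, [519, 307], 1821)]
nose_pad [(0.78, [291, 244], 799)]
tail_pad [(0.69, [288, 241], 858)]
foot_front [(0.82, [333, 267], 947)]
leg_back [(0.6, [332, 269], 933), (0.55, [326, 248], 6276)]
offcut [(0.64, [365, 260], 257), (0.19, [325, 252], 6732)]
collar [(0.68, [287, 292], 124), (0.46, [327, 248], 6854)]
```

```bash
python3 - <<'E'
import cv2
a=cv2.imread('pics/scene0.png')[160:340,200:420]; cv2.imwrite('pics/s0c.png',cv2.resize(a,None,fx=3.6,fy=3.3,interpolation=cv2.INTER_CUBIC))
a=cv2.imread('pics/top0.png')[170:330,230:430]; cv2.imwrite('pics/t0c.png',cv2.resize(a,None,fx=3.75,fy=3.75,interpolation=cv2.INTER_CUBIC))
E
```

```text
(no output)
```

View pics/s0c.png

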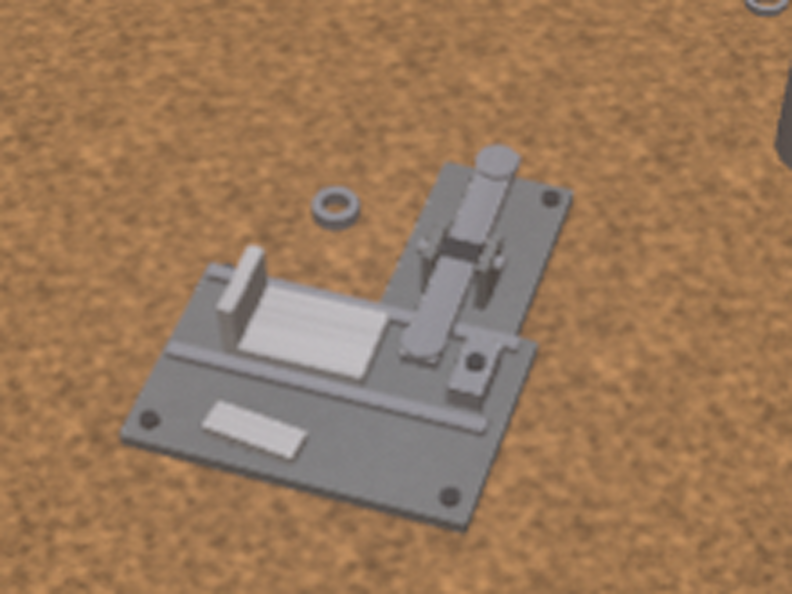

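View pics/t0c.png

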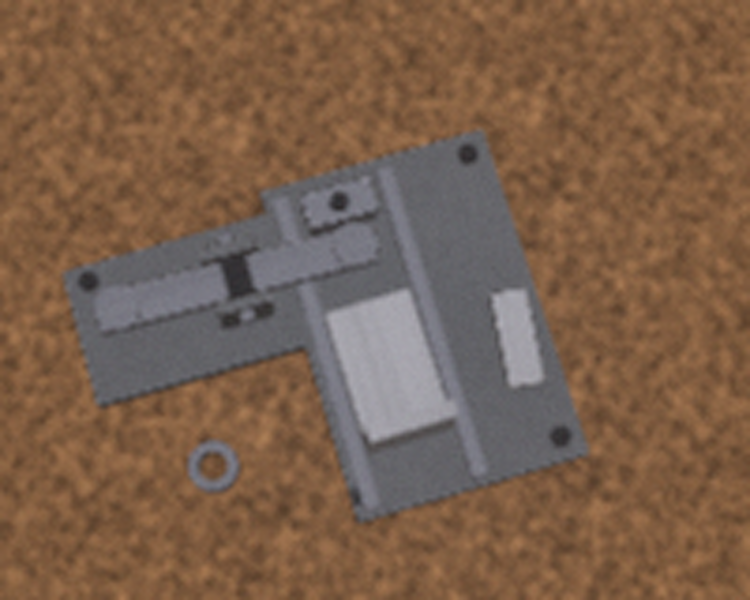

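View pics/top0.png

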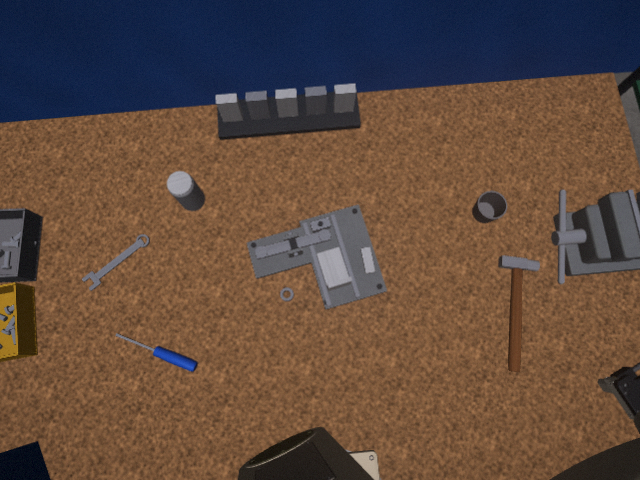

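```bash
cat > h.py <<'E'
import numpy as np, cv2
from scipy.spatial.transform import Rotation as R
from scipy.optimize import least_squares
def proj(m,P):
    P=np.atleast_2d(P); c=(P-m['position'])@R.from_rotvec(m['orientation']).as_matrix()
    s=c[:,:2]/c[:,2:]; r2=(s**2).sum(1,keepdims=True); s=s*(1+m['k1']*r2)
    return s*[m['K'][0,0],m['K'][1,1]]+[m['K'][0,2],m['K'][1,2]]
def unproj(m,px,z):
    K=m['K'];d=(np.array(px,float)-[K[0,2],K[1,2]])/[K[0,0],K[1,1]];s=d.copy()
    for _ in range(20): s=d/(1+m['k1']*(s**2).sum())
    w=R.from_rotvec(m['orientation']).as_matrix()@np.r_[s,1]
    return m['position']+w*(z-m['position'][2])/w[2]
def fw(p,f): # fixture pose (x,y,yaw) -> world, points f in mm
    f=np.atleast_2d(np.array(f,float))/1000; c,s=np.cos(p[2]),np.sin(p[2])
    return np.c_[p[0]+c*f[:,0]-s*f[:,1],p[1]+s*f[:,0]+c*f[:,1],f[:,2]]
def wf(p,w):
    w=np.atleast_2d(w); c,s=np.cos(p[2]),np.sin(p[2]); d=w[:,:2]-np.array(p[:2])
    return np.c_[c*d[:,0]+s*d[:,1],-s*d[:,0]+c*d[:,1],w[:,2]]*1000
E
python3 - <<'E'
from h import *
from plant import imaging
mt,ms=imaging.camera_model('top'),imaging.camera_model('scene')
F=[(105,-105,15),(-115,-105,15),(-115,45,15),(105,45,15),(90,180,15),(0,180,15)]
T=np.array([(482,130),(588,455),(360,520),(262,190),(65,272),(100,404)])/3.75+[230,170]-.4
S=np.array([(465,520),(122,432),(210,265),(537,345),(573,190),(447,163)])/[3.6,3.3]+[200,160]-.4
def res(p,w=(1,1)): 
    return np.r_[w[0]*(proj(mt,fw(p,F))-T).ravel(),w[1]*(proj(ms,fw(p,F))-S).ravel()]
for w in ((1,1),(1,0),(0,1)):
    b=least_squares(lambda p:res(p,w),[.35,0,0.2]); p=b.x;print(p,np.abs(b.fun).max(),b.cost)
    if w==(1,1): np.save('fix.npy',p); print(b.fun.reshape(-1,2).round(1).tolist())
p=np.load('fix.npy')
q=lambda m,x,y,sx,sy,z: wf(p,unproj(m,np.array([x/sx,y/sy])+([230,170] if m is mt else [200,160])-.4,z))[0].round(1)
print('foot front top z29',[q(ms,388,315,3.6,3.3,.029),q(ms,362,378,3.6,3.3,.029),q(mt,327,312,3.75,3.75,.029),q(mt,408,290,3.75,3.75,.029)])
print('leg top z70 back',[q(mt,372,445,3.75,3.75,.070),q(mt,457,412,3.75,3.75,.070)])
print('stop face z37',[q(mt,307,230,3.75,3.75,.037),q(mt,377,212,3.75,3.75,.037)])
print('tail end',q(mt,118,305,3.75,3.75,.065), 'nose',q(mt,357,242,3.75,3.75,.053))
print('pads world',fw(p,[(45,0,53),(45,150,65)]),fw(p,[(-83,0,45)]))
E
```

```text
[ 0.540704   -0.05007281  0.1953964 ] 2.177446057717418 9.131175955061499
[[0.1, -0.8], [0.5, -0.5], [-0.9, 0.5], [-0.9, -0.0], [-1.4, -0.7], [-1.2, 0.1], [-0.1, 2.2], [-1.8, 1.1], [-0.6, -0.6], [0.2, -0.5], [0.3, 0.5], [-0.9, -0.4]]
[ 0.54006749 -0.05152254  0.19462492] 1.0839575513436444 2.0243145035430787
[ 0.54103859 -0.04837768  0.19603355] 1.6122042147612774 4.328680610382596
foot front top z29 [array([12.6, 28.9, 29. ]), array([ 14.3, -24.5,  29. ]), array([13.1, 26.3, 29. ]), array([ 12.4, -26. ,  29. ])]
leg top z70 back [array([-79.1,  25.8,  70. ]), array([-74.5, -27.7,  70. ])]
stop face z37 [array([65.1, 24.1, 37. ]), array([ 64. , -21.1,  37. ])]
tail end [ 45.  147.6  65. ] nose [45.  -2.2 53. ]
pads world [[ 0.58484769 -0.04133582  0.053     ]
 [ 0.55572438  0.1058098   0.065     ]] [[ 0.45928343 -0.06618771  0.045     ]]
```

```bash
cat >> h.py <<'E'
def st(s=None,verbose=True):
    from plant import robot
    s=s or robot.read_state(); p=np.load('fix.npy')
    Rm=R.from_rotvec(s['orientation']).as_matrix()
    tip=s['tool_pos']+Rm[:,1]*.019
    Ff=np.array([[np.cos(p[2]),np.sin(p[2]),0],[-np.sin(p[2]),np.cos(p[2]),0],[0,0,1]])
    print('t',round(s['t'],2),'tipF',wf(p,tip)[0].round(1),'forceF',(Ff@s['force']).round(1),'axesF\n',(Ff@Rm).round(3),'open',round(s['opening'],4))
    return s,Rm,p
def goal(tipF,RF):
    """print tool-frame shift (total, current axes) and rotvec deg to reach tip position (fixture mm) with axes RF (fixture)"""
    s,Rm,p=st(); c,n=np.cos(p[2]),np.sin(p[2]); Fi=np.array([[c,-n,0],[n,c,0],[0,0,1]])
    Rg=Fi@RF; tcp=fw(p,tipF)[0]-Rg[:,1]*.019
    d=tcp-s['tool_pos']
    print('shift mm (tool)',(Rm.T@d*1000).round(1),'rot deg',np.degrees(R.from_matrix(Rm.T@Rg).as_rotvec()).round(1))
E
python3 - <<'E'
from h import *
s,Rm,p=st()
# options: tool z along fixture -+x or y
for zz in ([1,0,0],[-1,0,0],[0,1,0],[0,-1,0]):
    y=np.array([0,0,-1.]);z=np.array(zz,float); goal((45,152,110),np.c_[np.cross(y,z),y,z])
E
```

```text
t 1.1 tipF [-386.  -430.6  218.6] forceF [-0.2 -0.1 -0.4] axesF
 [[-0.974  0.     0.225]
 [-0.225  0.    -0.974]
 [-0.    -1.     0.   ]] open 0.0929
t 1.1 tipF [-386.  -430.6  218.6] forceF [-0.2 -0.1 -0.4] axesF
 [[-0.974  0.     0.225]
 [-0.225  0.    -0.974]
 [-0.    -1.     0.   ]] open 0.0929
shift mm (tool) [-550.8  108.7 -471. ] rot deg [ -0. -77.  -0.]
t 1.1 tipF [-386.  -430.6  218.6] forceF [-0.2 -0.1 -0.4] axesF
 [[-0.974  0.     0.225]
 [-0.225  0.    -0.974]
 [-0.    -1.     0.   ]] open 0.0929
shift mm (tool) [-550.8  108.7 -471. ] rot deg [  0. 103.  -0.]
t 1.1 tipF [-386.  -430.6  218.6] forceF [-0.2 -0.1 -0.4] axesF
 [[-0.974  0.     0.225]
 [-0.225  0.    -0.974]
 [-0.    -1.     0.   ]] open 0.0929
shift mm (tool) [-550.8  108.7 -471. ] rot deg [  -0. -167.    0.]
t 1.1 tipF [-386.  -430.6  218.6] forceF [-0.2 -0.1 -0.4] axesF
 [[-0.974  0.     0.225]
 [-0.225  0.    -0.974]
 [-0.    -1.     0.   ]] open 0.0929
shift mm (tool) [-550.8  108.7 -471. ] rot deg [-0. 13. -0.]
```

```bash
cat >> h.py <<'E'
D=np.array([0,0,-1.])
def RF(zdir,tilt=0):
    y=D; z=np.array(zdir,float); M=np.c_[np.cross(y,z),y,z]
    return R.from_rotvec([0,np.radians(tilt),0]).as_matrix()@M   # tilt about fixture +y
def plan(tipF,RG,N,g=-1,rotrows=None):
    s,Rm,p=st(); c,n=np.cos(p[2]),np.sin(p[2]); Fi=np.array([[c,-n,0],[n,c,0],[0,0,1]])
    Rg=Fi@RG; tcp=fw(p,tipF)[0]-Rg[:,1]*.019; d=(tcp-s['tool_pos'])/N
    rv=R.from_matrix(Rm.T@Rg).as_rotvec(); rr=rotrows or N; Rc=Rm
    print('rot total',np.degrees(rv).round(1),'dist mm',np.linalg.norm(d)*N*1000)
    for i in range(N):
        w=rv/rr if i<rr else rv*0
        print(', '.join(f'{v:g}' for v in np.r_[(Rc.T@d).round(4),np.degrees(w).round(2),g]+0.0)+',')
        if i%5==4: print()
        Rc=Rc@R.from_rotvec(w).as_matrix()
E
python3 - <<'E'
from h import *
plan((45,151,130),RF((1,0,0)),20)
E
```

```text
t 1.1 tipF [-386.  -430.6  218.6] forceF [-0.2 -0.1 -0.4] axesF
 [[-0.974  0.     0.225]
 [-0.225  0.    -0.974]
 [-0.    -1.     0.   ]] open 0.0929
rot total [ -0. -77.  -0.] dist mm 729.2626077234332
-0.0275, 0.0044, -0.0235, 0, -3.85, 0, -1,
-0.029, 0.0044, -0.0216, 0, -3.85, 0, -1,
-0.0304, 0.0044, -0.0196, 0, -3.85, 0, -1,
-0.0317, 0.0044, -0.0175, 0, -3.85, 0, -1,
-0.0328, 0.0044, -0.0153, 0, -3.85, 0, -1,

-0.0337, 0.0044, -0.0131, 0, -3.85, 0, -1,
-0.0345, 0.0044, -0.0108, 0, -3.85, 0, -1,
-0.0352, 0.0044, -0.0085, 0, -3.85, 0, -1,
-0.0357, 0.0044, -0.0061, 0, -3.85, 0, -1,
-0.036, 0.0044, -0.0037, 0, -3.85, 0, -1,

-0.0362, 0.0044, -0.0012, 0, -3.85, 0, -1,
-0.0362, 0.0044, 0.0012, 0, -3.85, 0, -1,
-0.036, 0.0044, 0.0036, 0, -3.85, 0, -1,
-0.0357, 0.0044, 0.006, 0, -3.85, 0, -1,
-0.0352, 0.0044, 0.0084, 0, -3.85, 0, -1,

-0.0346, 0.0044, 0.0108, 0, -3.85, 0, -1,
-0.0338, 0.0044, 0.013, 0, -3.85, 0, -1,
-0.0328, 0.0044, 0.0153, 0, -3.85, 0, -1,
-0.0317, 0.0044, 0.0175, 0, -3.85, 0, -1,
-0.0305, 0.0044, 0.0195, 0, -3.85, 0, -1,
```

carry_out(motion=[-0.0275,0.003,-0.0235,0,-3.85,0,-1,-0.029,0.003,-0.0216,0,-3.85,0,-1,-0.0304,0.003,-0.0196,0,-3.85,0,-1,-0.0317,0.003,-0.0175,0,-3.85,0,-1,-0.0328,0.003,-0.0153,0,-3.85,0,-1], squeeze=10)

```text
t: 1.6
tool_pos: [0.3226, -0.3824, 0.2218]
orientation: [-0.712, 1.774, -1.777]
force: [-0.0, -0.2, 0.4]
opening: 0.0574
```

carry_out(motion=[-0.0337,0.003,-0.0131,0,-3.85,0,-1,-0.0345,0.003,-0.0108,0,-3.85,0,-1,-0.0352,0.003,-0.0085,0,-3.85,0,-1,-0.0357,0.003,-0.0061,0,-3.85,0,-1,-0.036,0.003,-0.0037,0,-3.85,0,-1])

```text
t: 2.1
tool_pos: [0.4006, -0.2115, 0.2068]
orientation: [-0.956, 1.535, -1.543]
force: [0.1, 0.4, 0.0]
opening: 0.0174
```

carry_out(motion=[-0.0362,0.0044,-0.0012,0,-3.85,0,-1,-0.0362,0.0044,0.0012,0,-3.85,0,-1,-0.036,0.0044,0.0036,0,-3.85,0,-1,-0.0357,0.0044,0.006,0,-3.85,0,-1,-0.0352,0.0044,0.0084,0,-3.85,0,-1])

```text
t: 2.6
tool_pos: [0.477, -0.039, 0.1853]
orientation: [-1.154, 1.281, -1.296]
force: [0.7, 0.1, -0.4]
opening: 0.0006
```

```bash
python3 - <<'E'
from h import *
plan((45,151,110),RF((1,0,0)),10)
E
```

```text
t 2.6 tipF [-60.2  23.1 166.3] forceF [ 0.7 -0.  -0.4] axesF
 [[-0.3    0.006  0.954]
 [-0.954 -0.007 -0.3  ]
 [ 0.005 -1.     0.007]] open 0.0006
rot total [ -0.4 -17.4   0.3] dist mm 174.93810217664785
-0.0154, 0.0056, 0.0062, -0.04, -1.74, 0.03, -1,
-0.0152, 0.0056, 0.0066, -0.04, -1.74, 0.03, -1,
-0.015, 0.0056, 0.0071, -0.04, -1.74, 0.03, -1,
-0.0147, 0.0056, 0.0076, -0.04, -1.74, 0.03, -1,
-0.0145, 0.0056, 0.008, -0.04, -1.74, 0.03, -1,

-0.0142, 0.0056, 0.0085, -0.04, -1.74, 0.03, -1,
-0.014, 0.0056, 0.0089, -0.04, -1.74, 0.03, -1,
-0.0137, 0.0056, 0.0093, -0.04, -1.74, 0.03, -1,
-0.0134, 0.0056, 0.0097, -0.04, -1.74, 0.03, -1,
-0.0131, 0.0056, 0.0101, -0.04, -1.74, 0.03, -1,
```

carry_out(motion=[-0.0308,0.0112,0.0122,-0.08,-3.48,0.06,-1,-0.0302,0.0112,0.0138,-0.08,-3.48,0.06,-1,-0.0292,0.0112,0.0156,-0.08,-3.48,0.06,-1,-0.0282,0.0112,0.0173,-0.08,-3.48,0.06,-1,-0.0272,0.0112,0.019,-0.08,-3.48,0.06,-1])

```text
t: 3.1
tool_pos: [0.5567, 0.116, 0.1298]
orientation: [-1.298, 1.049, -1.057]
force: [-0.0, 0.3, 0.2]
opening: 0.0005
```

```bash
python3 - <<'E'
from h import *
from plant import imaging,models
plan((45,151,90),RF((1,0,0)),5)
m=imaging.camera_model('wrist'); im=imaging.read_camera('wrist'); cv2.imwrite('pics/w1.png',im)
p=np.load('fix.npy')
pts=[(45,150,65),(45,0,53),(45,90,61),(90,180,15),(0,180,15),(105,45,15),(0,45,15)]
for q in pts: 
    u=proj(m,fw(p,[q]))[0]; print(q,u.round())
    if abs(u).max()<2000: cv2.circle(im,tuple(int(v) for v in u),3,(0,0,255),1)
cv2.imwrite('pics/w1a.png',im)
E
```

```text
t 3.1 tipF [ 48.  159.8 110.8] forceF [0.  0.3 0.2] axesF
 [[ 0.014  0.005  1.   ]
 [-1.    -0.002  0.014]
 [ 0.002 -1.     0.005]] open 0.0005
rot total [-0.3  0.8  0.1] dist mm 22.796346514677126
0.0018, 0.0042, -0.0006, -0.06, 0.16, 0.02, -1,
0.0018, 0.0042, -0.0006, -0.06, 0.16, 0.02, -1,
0.0018, 0.0042, -0.0006, -0.06, 0.16, 0.02, -1,
0.0018, 0.0042, -0.0006, -0.06, 0.16, 0.02, -1,
0.0018, 0.0042, -0.0006, -0.06, 0.16, 0.02, -1,

(45, 150, 65) [314. 278.]
(45, 0, 53) [312. 448.]
(45, 90, 61) [313. 356.]
(90, 180, 15) [375. 216.]
(0, 180, 15) [255. 214.]
(105, 45, 15) [383. 370.]
(0, 45, 15) [260. 369.]
```

View pics/w1a.png

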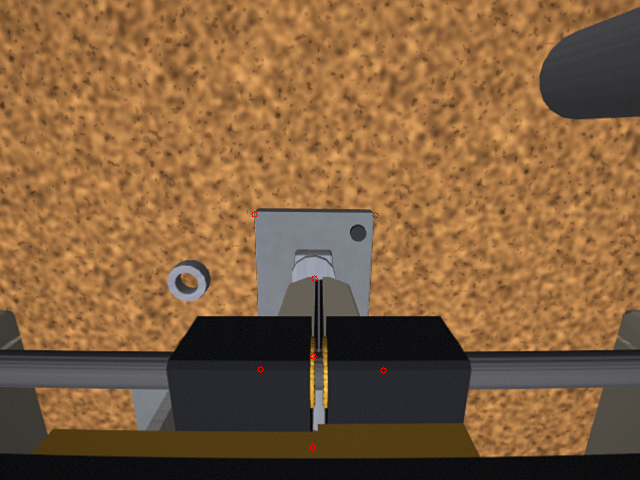

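carry_out(motion=[0.0012,0.0095,-0.0006,-0.06,0.16,0,-1,0.0012,0.0095,-0.0006,-0.06,0.16,0,-1,0.0012,0.0095,-0.0006,-0.06,0.16,0,-1,0.0012,0.0065,-0.0006,-0.06,0.16,0,-1,0.0012,0.003,-0.0006,-0.06,0.16,0,-1])

```text
t: 3.65
tool_pos: [0.5543, 0.1123, 0.0858]
orientation: [-1.299, 1.064, -1.06]
force: [0.1, 0.2, -0.8]
opening: 0.0003
```

carry_out(motion=[0,0.002,0,0,0,0,-1,0,0.002,0,0,0,0,-1,0,0.002,0,0,0,0,-1,0,0.002,0,0,0,0,-1,0,0.002,0,0,0,0,-1])

```text
t: 4.15
tool_pos: [0.5552, 0.112, 0.0798]
orientation: [-1.292, 1.066, -1.062]
force: [-2.5, 1.8, 5.4]
opening: 0.0005
```

```bash
python3 -c "
from h import *
st()"
```

```text
t 4.15 tipF [ 45.7 156.3  60.8] forceF [-2.1  2.2  5.4] axesF
 [[-0.001  0.001  1.   ]
 [-1.     0.003 -0.001]
 [-0.003 -1.     0.001]] open 0.0005
```

carry_out(motion=[0.001,0.003,0,0,0,0,-1,0.001,0.003,0,0,0,0,-1,0,0.003,0,0,0,0,-1,0,0.003,0,0,0,0,-1,0,0.003,0,0,0,0,-1])

```text
t: 4.65
tool_pos: [0.5572, 0.1109, 0.0708]
orientation: [-1.285, 1.066, -1.064]
force: [-4.0, 1.5, 6.3]
opening: 0.0008
```

carry_out(motion=[0,0.003,0,0,0,0,-1,0,0.003,0,0,0,0,-1,0,0.003,0,0,0,0,-1,0,0.003,0,0,0,0,-1,0,0.003,0,0,0,0,-1])

```text
t: 5.15
tool_pos: [0.5573, 0.1106, 0.0606]
orientation: [-1.281, 1.069, -1.065]
force: [-4.8, 0.4, 6.8]
opening: 0.0006
```

```bash
python3 -c "
from h import *
s,_,_=st(); print(s['wrist_torque'])"
```

```text
t 5.15 tipF [ 47.6 154.5  41.6] forceF [-4.7  1.3  6.8] axesF
 [[-0.006  0.007  1.   ]
 [-1.     0.008 -0.006]
 [-0.008 -1.     0.007]] open 0.0006
[-0.03135507  0.6869116  -0.02283782]
```

carry_out(motion=[0.0005,0.0025,-0.001,0,0,0.2,-1,0,0.0025,-0.0006,0,0,0.1,-1,0,0.0025,-0.0004,0,0,0,-1,0,0.0025,-0.0004,0,0,0,-1,0,0.0025,-0.0004,0,0,0,-1])

```text
t: 5.65
tool_pos: [0.5575, 0.1097, 0.0551]
orientation: [-1.27, 1.07, -1.065]
force: [-11.9, 1.3, 22.5]
opening: 0.0006
```

```bash
python3 -c "
from h import *
s,_,_=st(); print(s['wrist_torque'])"
```

```text
t 5.65 tipF [ 47.8 153.8  36.1] forceF [-11.4   3.5  22.5] axesF
 [[-0.009  0.014  1.   ]
 [-1.     0.015 -0.009]
 [-0.016 -1.     0.014]] open 0.0006
[ 0.05208145  1.94394438 -0.04753726]
```

carry_out(motion=[0,-0.003,-0.001,0,0,0,-1,0,-0.01,0,0,0,0,-1,0,-0.03,0,0,0,0,-1,0,-0.04,0,0,0,0,-1,0,-0.04,0,0,0,0,-1])

```text
t: 6.15
tool_pos: [0.5512, 0.1052, 0.1779]
orientation: [-1.277, 1.079, -1.063]
force: [1.5, -0.1, 0.0]
opening: 0.0006
```

```bash
python3 - <<'E'
from h import *
from plant import imaging
plan((-115,0,110),RF((0,-1,0)),15)
m=imaging.camera_model('top'); im=imaging.read_camera('scene'); cv2.imwrite('pics/s2.png',cv2.resize(im[160:340,200:420],None,fx=3.6,fy=3.3,interpolation=cv2.INTER_CUBIC))
E
```

```text
t 6.15 tipF [ 40.5 150.6 158.9] forceF [ 1.4 -0.4  0. ] axesF
 [[-0.012  0.005  1.   ]
 [-1.     0.016 -0.012]
 [-0.016 -1.     0.004]] open 0.0006
rot total [ 0.5 89.3 -0.9] dist mm 221.6293233491024
0.0102, 0.0031, -0.0103, 0.03, 5.95, -0.06, -1,
0.0112, 0.0031, -0.0091, 0.03, 5.95, -0.06, -1,
0.0121, 0.0031, -0.0079, 0.03, 5.95, -0.06, -1,
0.0128, 0.0031, -0.0066, 0.03, 5.95, -0.06, -1,
0.0135, 0.0031, -0.0053, 0.03, 5.95, -0.06, -1,

0.0139, 0.0031, -0.0039, 0.03, 5.95, -0.06, -1,
0.0142, 0.0031, -0.0024, 0.03, 5.95, -0.06, -1,
0.0144, 0.0031, -0.0009, 0.03, 5.95, -0.06, -1,
0.0144, 0.0031, 0.0006, 0.03, 5.95, -0.06, -1,
0.0143, 0.0032, 0.0021, 0.03, 5.95, -0.06, -1,

0.014, 0.0032, 0.0036, 0.03, 5.95, -0.06, -1,
0.0135, 0.0032, 0.005, 0.03, 5.95, -0.06, -1,
0.0129, 0.0032, 0.0064, 0.03, 5.95, -0.06, -1,
0.0122, 0.0032, 0.0077, 0.03, 5.95, -0.06, -1,
0.0113, 0.0032, 0.0089, 0.03, 5.95, -0.06, -1,
```

View pics/s2.png

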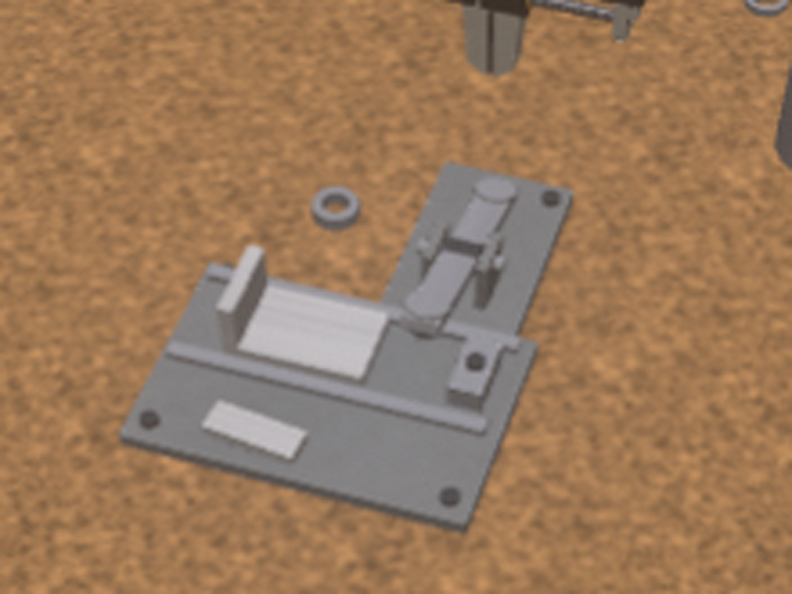

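carry_out(motion=[0.0102,0.0031,-0.0103,0.03,5.95,-0.06,-1,0.0112,0.0031,-0.0091,0.03,5.95,-0.06,-1,0.0121,0.0031,-0.0079,0.03,5.95,-0.06,-1,0.0128,0.0031,-0.0066,0.03,5.95,-0.06,-1,0.0135,0.0031,-0.0053,0.03,5.95,-0.06,-1])

```text
t: 6.7
tool_pos: [0.5182, 0.0447, 0.179]
orientation: [-0.986, 1.449, -1.464]
force: [-0.2, 0.7, 0.6]
opening: 0.0004
```

carry_out(motion=[0.0139,0.0031,-0.0039,0.03,5.95,-0.06,-1,0.0142,0.0031,-0.0024,0.03,5.95,-0.06,-1,0.0144,0.0031,-0.0009,0.03,5.95,-0.06,-1,0.0144,0.0031,0.0006,0.03,5.95,-0.06,-1,0.0143,0.0032,0.0021,0.03,5.95,-0.06,-1])

```text
t: 7.2
tool_pos: [0.4754, -0.0171, 0.1643]
orientation: [-0.603, 1.812, -1.827]
force: [-0.2, -0.1, -0.2]
opening: 0.0002
```

```bash
python3 - <<'E'
from h import *
from plant import imaging
p=np.load('fix.npy');ms=imaging.camera_model('scene')
for th in (.32,.28,.22):
  for sg in (1,-1):
    y=75+sg*75*np.cos(th)+10*np.sin(th); z=49-sg*75*np.sin(th)+10*np.cos(th)
    print(th,sg,((proj(ms,fw(p,[(45,y,z)]))[0]+.4-[200,160])*[3.6,3.3]).round())
plan((-118,0,100),RF((0,-1,0),6),10)
E
```

```text
0.32 1 [496. 190.]
0.32 -1 [426. 305.]
0.28 1 [496. 187.]
0.28 -1 [426. 309.]
0.22 1 [496. 182.]
0.22 -1 [425. 315.]
t 7.2 tipF [-56.9  45.  145.3] forceF [-0.2 -0.1 -0.2] axesF
 [[-0.887  0.037  0.46 ]
 [-0.461 -0.003 -0.888]
 [-0.032 -0.999  0.019]] open 0.0002
rot total [-2.1 27.4 -7.9] dist mm 86.57752833998214
0.0074, 0.0043, 0.0012, -0.21, 2.74, -0.79, -1,
0.0073, 0.0044, 0.0016, -0.21, 2.74, -0.79, -1,
0.0071, 0.0045, 0.0019, -0.21, 2.74, -0.79, -1,
0.007, 0.0046, 0.0023, -0.21, 2.74, -0.79, -1,
0.0068, 0.0047, 0.0026, -0.21, 2.74, -0.79, -1,

0.0066, 0.0048, 0.003, -0.21, 2.74, -0.79, -1,
0.0064, 0.0049, 0.0033, -0.21, 2.74, -0.79, -1,
0.0061, 0.0049, 0.0036, -0.21, 2.74, -0.79, -1,
0.0059, 0.005, 0.0039, -0.21, 2.74, -0.79, -1,
0.0056, 0.0051, 0.0042, -0.21, 2.74, -0.79, -1,
```

```bash
python3 - <<'E'
from h import *
plan((-118,0,100),RF((0,-1,0),-6),5)
E
```

```text
t 7.2 tipF [-56.9  45.  145.3] forceF [-0.2 -0.1 -0.2] axesF
 [[-0.887  0.037  0.46 ]
 [-0.461 -0.003 -0.888]
 [-0.032 -0.999  0.019]] open 0.0002
rot total [ 0.8 27.4  3.8] dist mm 89.30488901923606
0.0155, 0.0086, 0.0021, 0.16, 5.48, 0.77, -1,
0.0153, 0.0084, 0.0035, 0.16, 5.48, 0.77, -1,
0.0151, 0.0082, 0.005, 0.16, 5.48, 0.77, -1,
0.0146, 0.0081, 0.0064, 0.16, 5.48, 0.77, -1,
0.0141, 0.0079, 0.0077, 0.16, 5.48, 0.77, -1,
```

carry_out(motion=[0.0155,0.0086,0.0021,0.16,5.48,0.77,-1,0.0153,0.0084,0.0035,0.16,5.48,0.77,-1,0.0151,0.0082,0.005,0.16,5.48,0.77,-1,0.0146,0.0081,0.0064,0.16,5.48,0.77,-1,0.0141,0.0079,0.0077,0.16,5.48,0.77,-1])

```text
t: 7.7
tool_pos: [0.4231, -0.0769, 0.1217]
orientation: [-0.061, 2.084, -2.07]
force: [-0.2, -0.1, -0.3]
opening: 0.0003
```

```bash
python3 - <<'E'
from h import *
plan((-110,0,24),RF((0,-1,0),-6),5)
from plant import imaging
im=imaging.read_camera('wrist'); cv2.imwrite('pics/w3.png',im)
E
```

```text
t 7.7 tipF [-118.4   -3.6  102.8] forceF [-0.2 -0.1 -0.3] axesF
 [[-0.993  0.115 -0.022]
 [ 0.021 -0.006 -1.   ]
 [-0.115 -0.993  0.003]] open 0.0003
rot total [-0.3 -1.2 -0.6] dist mm 79.29754624000488
0.0001, 0.0158, -0.0008, -0.07, -0.25, -0.12, -1,
0.0001, 0.0158, -0.0008, -0.07, -0.25, -0.12, -1,
0, 0.0158, -0.0008, -0.07, -0.25, -0.12, -1,
0, 0.0158, -0.0007, -0.07, -0.25, -0.12, -1,
0, 0.0158, -0.0007, -0.07, -0.25, -0.12, -1,
```

View pics/w3.png

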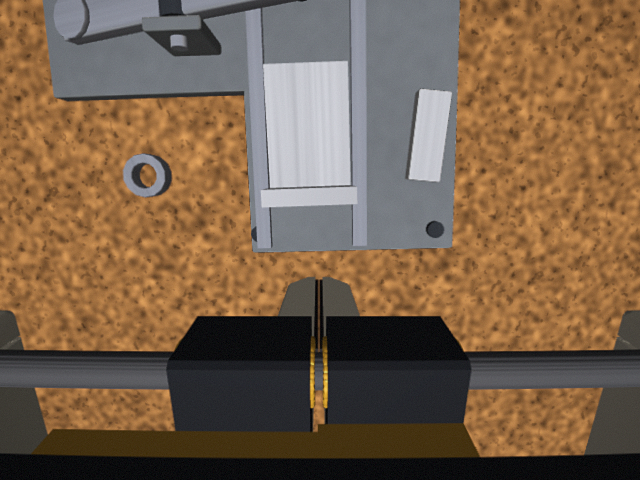

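```bash
python3 - <<'E'
from h import *
from plant import imaging
p=np.load('fix.npy'); m=imaging.camera_model('wrist')
F=[(-115,-105,15),(-115,45,15),(0,45,15),(0,180,15)]
O=[(449,247),(252,251),(244,93),(55,99)]
print(proj(m,fw(p,F)).round(1).tolist())
b=least_squares(lambda q:(proj(m,fw(q,F))-O).ravel(),p); print(b.x,b.fun.round(1),(b.x-p)*[1000,1000,57.3])
E
```

```text
[[456.3, 243.6], [253.1, 249.3], [243.7, 85.3], [51.4, 93.1]]
[ 0.53691792 -0.05009968  0.19107643] [ 5.5  2.2 -0.2  3.1 -1.1 -2.3 -4.  -1.5] [-3.78608299 -0.02686159 -0.24753376]
```

carry_out(motion=[0,0.017,-0.0008,0,-0.25,-0.1,-1,0,0.017,-0.0008,0,-0.25,-0.1,-1,0,0.017,-0.0008,0,-0.25,-0.1,-1,0,0.016,-0.0007,0,-0.25,-0.1,-1,0,0.013,-0.0007,0,-0.25,-0.1,-1])

```text
t: 8.25
tool_pos: [0.4328, -0.0754, 0.0434]
orientation: [-0.082, 2.068, -2.069]
force: [-0.3, 0.2, -0.4]
opening: 0.0002
```

```bash
python3 - <<'E'
from h import *
plan((-90,0,24),RF((0,-1,0),-6),5)
E
```

```text
t 8.25 tipF [-108.6   -4.1   24.5] forceF [-0.3  0.3 -0.4] axesF
 [[-0.994  0.112 -0.004]
 [ 0.003 -0.012 -1.   ]
 [-0.112 -0.994  0.011]] open 0.0002
rot total [-0.7 -0.2 -0.4] dist mm 19.141021602900803
-0.0037, 0.0005, -0.0008, -0.13, -0.03, -0.09, -1,
-0.0037, 0.0005, -0.0008, -0.13, -0.03, -0.09, -1,
-0.0037, 0.0005, -0.0008, -0.13, -0.03, -0.09, -1,
-0.0037, 0.0005, -0.0008, -0.13, -0.03, -0.09, -1,
-0.0037, 0.0005, -0.0008, -0.13, -0.03, -0.09, -1,
```

carry_out(motion=[-0.004,0.0005,-0.0018,-0.2,0,0,-1,-0.004,0.0005,-0.0018,-0.2,0,0,-1,-0.004,0.0005,-0.0018,-0.2,0,0,-1,-0.004,0.0005,-0.0015,-0.2,0,0,-1,-0.003,0.0005,-0.001,-0.1,0,0,-1])

```text
t: 8.75
tool_pos: [0.453, -0.0631, 0.0453]
orientation: [-0.085, 2.082, -2.05]
force: [-0.1, -0.7, -0.1]
opening: 0.0006
```

```bash
python3 - <<'E'
from h import *
plan((-80,0,24),RF((0,-1,0),-6),5)
E
```

```text
t 8.75 tipF [-86.4   4.3  26.4] forceF [-0.3 -0.6 -0.1] axesF
 [[-0.993  0.114  0.   ]
 [ 0.     0.004 -1.   ]
 [-0.114 -0.993 -0.004]] open 0.0006
rot total [ 0.3 -0.  -0.5] dist mm 8.146998581387521
-0.0012, 0.0006, 0.0008, 0.05, 0, -0.11, -1,
-0.0012, 0.0006, 0.0008, 0.05, 0, -0.11, -1,
-0.0012, 0.0006, 0.0008, 0.05, 0, -0.11, -1,
-0.0013, 0.0006, 0.0008, 0.05, 0, -0.11, -1,
-0.0013, 0.0006, 0.0008, 0.05, 0, -0.11, -1,
```

carry_out(motion=[-0.003,0.0007,0.0008,0.05,0,0,-1,-0.004,0.0008,0.0008,0.05,0,0,-1,-0.004,0.0008,0.0006,0.05,0,0,-1,-0.004,0.0008,0.0005,0,0,0,-1,-0.004,0.0008,0,0,0,0,-1])

```text
t: 9.25
tool_pos: [0.4737, -0.0619, 0.0439]
orientation: [-0.086, 2.08, -2.053]
force: [-2.4, -0.3, 1.6]
opening: 0.0006
```

carry_out(motion=[-0.004,0.0008,0,0,0,0,-1,-0.004,0.0008,0,0,0,0,-1,-0.004,0.0008,0,0,0,0,-1,-0.004,0.0008,0,0,0,0,-1,-0.004,0.0008,0,0,0,0,-1])

```text
t: 9.75
tool_pos: [0.4954, -0.0578, 0.0418]
orientation: [-0.086, 2.08, -2.054]
force: [-2.9, -0.6, 1.9]
opening: 0.0005
```

```bash
python3 - <<'E'
from h import *
st()
from plant import imaging
im=imaging.read_camera('scene'); cv2.imwrite('pics/s4.png',cv2.resize(im[160:340,200:420],None,fx=3.6,fy=3.3,interpolation=cv2.INTER_CUBIC))
E
```

```text
t 9.75 tipF [-43.8   1.3  23. ] forceF [-2.9 -0.   1.9] axesF
 [[-0.994  0.112  0.   ]
 [-0.     0.002 -1.   ]
 [-0.112 -0.994 -0.002]] open 0.0005
```

View pics/s4.png

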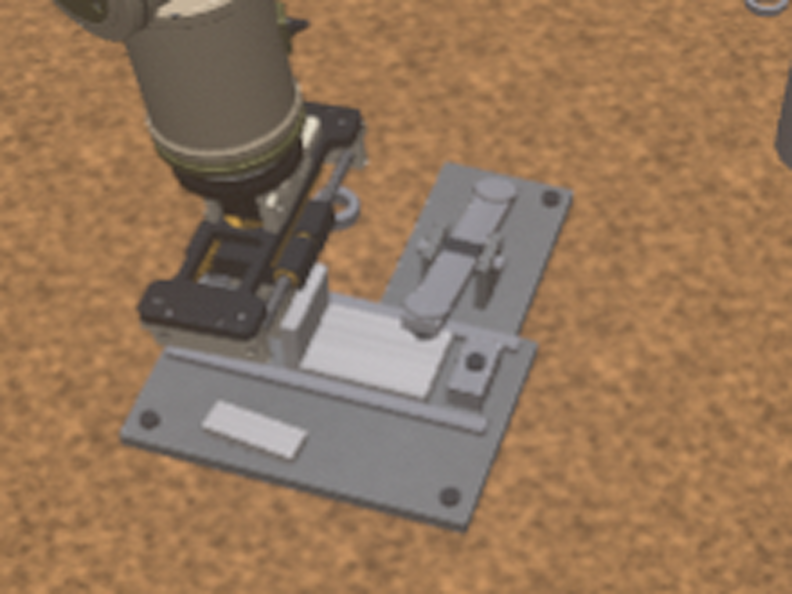

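carry_out(motion=[-0.0025,0.0003,0,0,0,0,-1,-0.002,0.0002,0,0,0,0,-1,-0.002,0.0002,0,0,0,0,-1,-0.002,0.0002,0,0,0,0,-1,-0.002,0.0002,0,0,0,0,-1])

```text
t: 10.3
tool_pos: [0.5065, -0.0554, 0.0417]
orientation: [-0.087, 2.08, -2.054]
force: [-12.5, -3.2, 7.9]
opening: 0.0006
```

carry_out(motion=[-0.0015,0.0002,0,0,0,0,-1,-0.0015,0.0002,0,0,0,0,-1,-0.0015,0.0002,0,0,0,0,-1,-0.0015,0.0002,0,0,0,0,-1,-0.0015,0.0002,0,0,0,0,-1])

```text
t: 10.8
tool_pos: [0.5067, -0.0551, 0.0394]
orientation: [-0.107, 2.089, -2.061]
force: [-10.4, -2.4, 8.0]
opening: 0.0005
```

```bash
python3 - <<'E'
from h import *
st()
E
```

```text
t 10.8 tipF [-32.5   1.7  20.5] forceF [-10.6  -0.3   8. ] axesF
 [[-0.996  0.094  0.001]
 [-0.001  0.004 -1.   ]
 [-0.094 -0.996 -0.004]] open 0.0005
```

carry_out(motion=[0.003,-0.0005,0,0,0,0,-1,0.01,-0.002,0,0,0,0,-1,0.015,-0.01,0,0,0,0,-1,0,-0.05,0,0,0,0,-1,0,-0.05,0,0,0,0,-1])

```text
t: 11.3
tool_pos: [0.4617, -0.0617, 0.1433]
orientation: [-0.12, 2.1, -2.061]
force: [2.2, -0.9, 0.5]
opening: 0.0003
```

```bash
python3 - <<'E'
from h import *
plan((44,-1,125),RF((1,0,0)),15)
from plant import imaging
im=imaging.read_camera('scene'); cv2.imwrite('pics/s5.png',cv2.resize(im[160:340,200:420],None,fx=3.6,fy=3.3,interpolation=cv2.INTER_CUBIC))
E
```

```text
t 11.3 tipF [-78.2   4.1 124.3] forceF [ 1.9 -1.3  0.5] axesF
 [[-0.997  0.083  0.002]
 [-0.001  0.011 -1.   ]
 [-0.083 -0.997 -0.011]] open 0.0003
rot total [ -3.2 -89.9  -4.2] dist mm 123.86552697838555
-0.0082, 0.0006, 0.0003, -0.22, -5.99, -0.28, -1,
-0.0081, 0.0006, 0.0012, -0.22, -5.99, -0.28, -1,
-0.008, 0.0005, 0.002, -0.22, -5.99, -0.28, -1,
-0.0077, 0.0005, 0.0029, -0.22, -5.99, -0.28, -1,
-0.0074, 0.0004, 0.0037, -0.22, -5.99, -0.28, -1,

-0.007, 0.0004, 0.0044, -0.22, -5.99, -0.28, -1,
-0.0065, 0.0003, 0.0051, -0.22, -5.99, -0.28, -1,
-0.0059, 0.0003, 0.0058, -0.22, -5.99, -0.28, -1,
-0.0053, 0.0002, 0.0064, -0.22, -5.99, -0.28, -1,
-0.0046, 0.0002, 0.0069, -0.22, -5.99, -0.28, -1,

-0.0038, 0.0001, 0.0073, -0.22, -5.99, -0.28, -1,
-0.0031, 0.0001, 0.0077, -0.22, -5.99, -0.28, -1,
-0.0022, 0.0001, 0.0079, -0.22, -5.99, -0.28, -1,
-0.0014, 0, 0.0081, -0.22, -5.99, -0.28, -1,
-0.0005, 0, 0.0082, -0.22, -5.99, -0.28, -1,
```

View pics/s5.png

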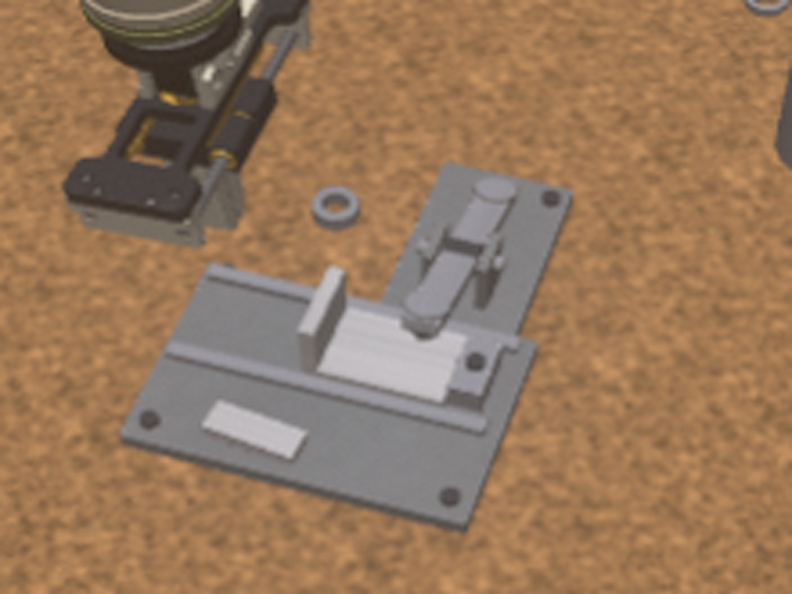

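carry_out(motion=[-0.0082,0.0006,0.0003,-0.22,-5.99,-0.28,-1,-0.0081,0.0006,0.0012,-0.22,-5.99,-0.28,-1,-0.008,0.0005,0.002,-0.22,-5.99,-0.28,-1,-0.0077,0.0005,0.0029,-0.22,-5.99,-0.28,-1,-0.0074,0.0004,0.0037,-0.22,-5.99,-0.28,-1])

```text
t: 11.85
tool_pos: [0.509, -0.0576, 0.1609]
orientation: [-0.608, 1.763, -1.766]
force: [0.0, -0.6, 0.4]
opening: 0.0004
```

carry_out(motion=[-0.007,0.0004,0.0044,-0.22,-5.99,-0.28,-1,-0.0065,0.0003,0.0051,-0.22,-5.99,-0.28,-1,-0.0059,0.0003,0.0058,-0.22,-5.99,-0.28,-1,-0.0053,0.0002,0.0064,-0.22,-5.99,-0.28,-1,-0.0046,0.0002,0.0069,-0.22,-5.99,-0.28,-1])

```text
t: 12.35
tool_pos: [0.5505, -0.0502, 0.163]
orientation: [-1.008, 1.393, -1.421]
force: [0.4, 0.1, 0.3]
opening: 0.0005
```

```bash
python3 - <<'E'
from h import *
plan((44,0,115),RF((1,0,0)),5)
E
```

```text
t 12.35 tipF [ 10.5  -1.9 144. ] forceF [ 0.4 -0.   0.3] axesF
 [[-0.464  0.05   0.884]
 [-0.885  0.007 -0.465]
 [-0.029 -0.999  0.042]] open 0.0005
rot total [ -2.7 -27.7  -1.1] dist mm 45.08436221619536
-0.0034, 0.0061, 0.0057, -0.55, -5.54, -0.21, -1,
-0.0028, 0.0061, 0.006, -0.55, -5.54, -0.21, -1,
-0.0023, 0.006, 0.0063, -0.55, -5.54, -0.21, -1,
-0.0017, 0.0059, 0.0066, -0.55, -5.54, -0.21, -1,
-0.001, 0.0059, 0.0068, -0.55, -5.54, -0.21, -1,
```

carry_out(motion=[-0.0034,0.0061,0.0057,-0.55,-5.6,-0.21,-1,-0.0028,0.0061,0.006,-0.55,-5.6,-0.21,-1,-0.0023,0.006,0.0063,-0.55,-5.6,-0.21,-1,-0.0017,0.0059,0.0066,-0.55,-5.6,-0.21,-1,-0.001,0.0059,0.0068,-0.55,-5.6,-0.21,-1])

```text
t: 12.85
tool_pos: [0.5853, -0.0414, 0.1353]
orientation: [-1.304, 1.04, -1.047]
force: [0.0, -0.1, -0.2]
opening: 0.0008
```

```bash
python3 - <<'E'
from h import *
plan((44,0,95),RF((1,0,0)),5)
from plant import imaging
im=imaging.read_camera('wrist'); cv2.imwrite('pics/w6.png',im)
E
```

```text
t 12.85 tipF [ 45.5  -0.2 116.3] forceF [-0.  -0.1 -0.2] axesF
 [[ 0.027  0.004  1.   ]
 [-1.    -0.002  0.027]
 [ 0.002 -1.     0.004]] open 0.0008
rot total [-0.3  1.5  0.1] dist mm 21.299677820061365
0, 0.0042, -0.0003, -0.05, 0.31, 0.02, -1,
0, 0.0042, -0.0003, -0.05, 0.31, 0.02, -1,
0, 0.0043, -0.0003, -0.05, 0.31, 0.02, -1,
0, 0.0043, -0.0003, -0.05, 0.31, 0.02, -1,
0, 0.0043, -0.0003, -0.05, 0.31, 0.02, -1,
```

View pics/w6.png

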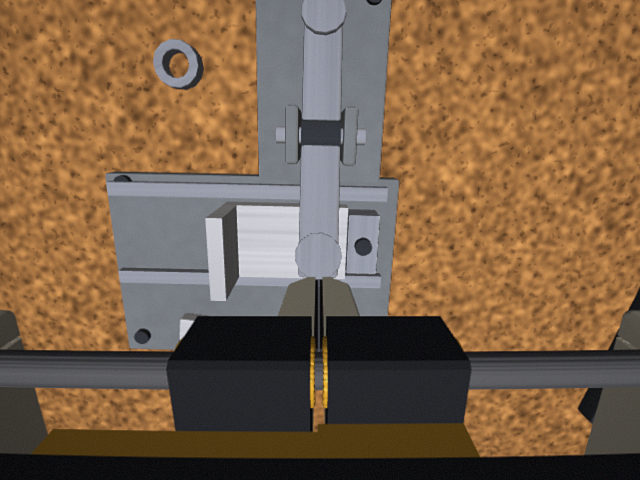

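carry_out(motion=[-0.0005,0.006,-0.0003,0,0.3,0,-1,-0.0005,0.006,-0.0003,0,0.3,0,-1,-0.0005,0.006,-0.0003,0,0.3,0,-1,0,0.005,-0.0003,0,0.3,0,-1,0,0.003,0,0,0.3,0,-1])

```text
t: 13.4
tool_pos: [0.5828, -0.04, 0.1067]
orientation: [-1.291, 1.063, -1.069]
force: [-0.2, -0.4, -0.4]
opening: 0.0002
```

carry_out(motion=[0,0.003,0,0,0,0,-1,0,0.003,0,0,0,0,-1,0,0.003,0,0,0,0,-1,0,0.003,0,0,0,0,-1,0,0.002,0,0,0,0,-1])

```text
t: 13.9
tool_pos: [0.5839, -0.0433, 0.0956]
orientation: [-1.291, 1.061, -1.077]
force: [-3.5, -0.3, 5.0]
opening: 0.0006
```

```bash
python3 - <<'E'
from h import *
st()
E
```

```text
t 13.9 tipF [43.8 -1.9 76.6] forceF [-3.5  0.3  5. ] axesF
 [[-0.007  0.007  1.   ]
 [-1.    -0.007 -0.006]
 [ 0.007 -1.     0.007]] open 0.0006
```

carry_out(motion=[-0.0005,0.002,-0.0003,0,0,0,-1,-0.0005,0.002,-0.0003,0,0,0,-1,-0.0003,0.002,-0.0003,0,0,0,-1,0,0.0018,-0.0002,0,0,0,-1,0,0.0018,-0.0002,0,0,0,-1])

```text
t: 14.4
tool_pos: [0.5841, -0.045, 0.0893]
orientation: [-1.291, 1.057, -1.083]
force: [-2.7, -1.4, 3.8]
opening: 0.0005
```

carry_out(motion=[0,0.0018,-0.0003,0,0,0,-1,0,0.0018,-0.0003,0,0,0,-1,0,0.0018,-0.0003,0,0,0,-1,0,0.0018,-0.0002,0,0,0,-1,0,0.0018,-0.0002,0,0,0,-1])

```text
t: 14.9
tool_pos: [0.5843, -0.0465, 0.0814]
orientation: [-1.29, 1.054, -1.087]
force: [-2.0, -2.1, 5.4]
opening: 0.0003
```

```bash
python3 - <<'E'
from h import *
st()
E
```

```text
t 14.9 tipF [43.8 -5.2 62.4] forceF [-2.4 -1.6  5.4] axesF
 [[-0.009  0.013  1.   ]
 [-1.    -0.014 -0.009]
 [ 0.014 -1.     0.014]] open 0.0003
```

carry_out(motion=[-0.0004,0.0017,-0.0002,0.1,0,0.1,-1,-0.0004,0.0016,-0.0002,0.1,0,0.1,-1,-0.0004,0.0015,-0.0002,0.1,0,0.1,-1,-0.0003,0.0015,-0.0002,0,0,0,-1,-0.0002,0.0015,-0.0002,0,0,0,-1])

```text
t: 15.4
tool_pos: [0.5846, -0.0471, 0.0749]
orientation: [-1.282, 1.05, -1.089]
force: [-8.0, -0.5, 19.0]
opening: 0.0005
```

```bash
python3 - <<'E'
from h import *
st()
E
```

```text
t 15.4 tipF [44.  -5.9 55.9] forceF [-7.9  1.1 19. ] axesF
 [[-0.01   0.021  1.   ]
 [-1.    -0.012 -0.009]
 [ 0.012 -1.     0.022]] open 0.0005
```

carry_out(motion=[0,0.0014,-0.0003,0,0,0,-1,0,0.0014,-0.0003,0,0,0,-1,0,0.0014,-0.0003,0,0,0,-1,0,0.0014,-0.0003,0,0,0,-1,0,0.0014,-0.0003,0,0,0,-1])

```text
t: 15.9
tool_pos: [0.5845, -0.0472, 0.0749]
orientation: [-1.28, 1.049, -1.09]
force: [-8.1, 0.1, 15.6]
opening: 0.0
```

```bash
python3 - <<'E'
from h import *
st()
E
```

```text
t 15.9 tipF [44.  -5.9 55.9] forceF [-7.9  1.6 15.6] axesF
 [[-0.009  0.024  1.   ]
 [-1.    -0.012 -0.009]
 [ 0.012 -1.     0.024]] open 0.0
```

carry_out(motion=[0,-0.001,0,0,0,0,-1,0,-0.003,0,0,0,0,-1,0,-0.02,0,0,0,0,-1,0,-0.05,0,0,0,0,-1,0,-0.05,0,0,0,0,-1])

```text
t: 16.4
tool_pos: [0.5749, -0.0441, 0.1901]
orientation: [-1.289, 1.065, -1.076]
force: [0.9, 0.1, 0.5]
opening: 0.0004
```

carry_out(motion=[0.04,-0.02,0,0,0,0,-1,0.04,0,0,0,0,0,-1,0.04,0,0,0,0,0,-1,0,0,0,0,0,0,-1,0,0,0,0,0,0,-1])

```text
t: 16.9
tool_pos: [0.6022, -0.1645, 0.2206]
orientation: [-1.282, 1.051, -1.082]
force: [0.1, 0.3, -0.2]
opening: 0.0003
```

```bash
python3 - <<'E'
from h import *
st()
from plant import imaging
im=imaging.read_camera('scene'); cv2.imwrite('pics/s7.png',cv2.resize(im[160:340,200:420],None,fx=3.6,fy=3.3,interpolation=cv2.INTER_CUBIC))
im=imaging.read_camera('wrist'); cv2.imwrite('pics/w7.png',im)
E
```

```text
t 16.9 tipF [  38.5 -124.3  201.6] forceF [ 0.2  0.3 -0.2] axesF
 [[-0.005  0.02   1.   ]
 [-1.    -0.008 -0.005]
 [ 0.008 -1.     0.02 ]] open 0.0003
```

View pics/s7.png

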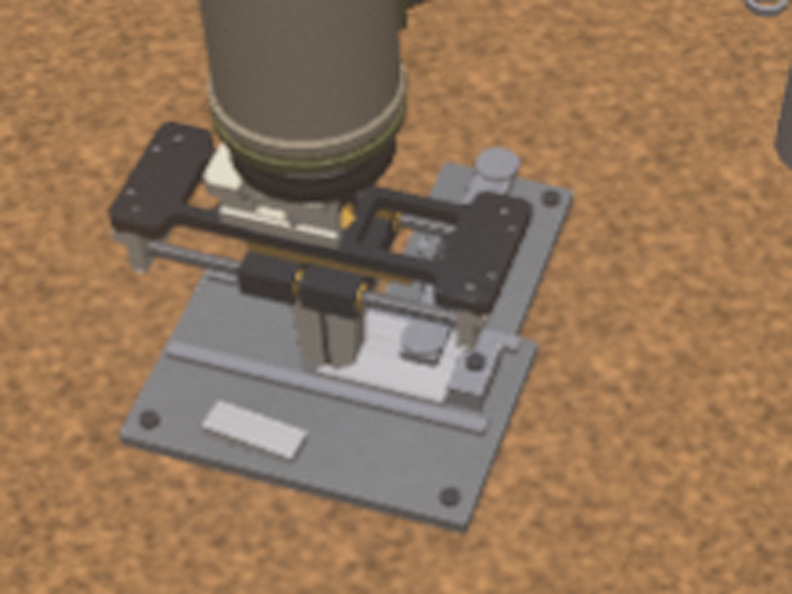

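View pics/w7.png

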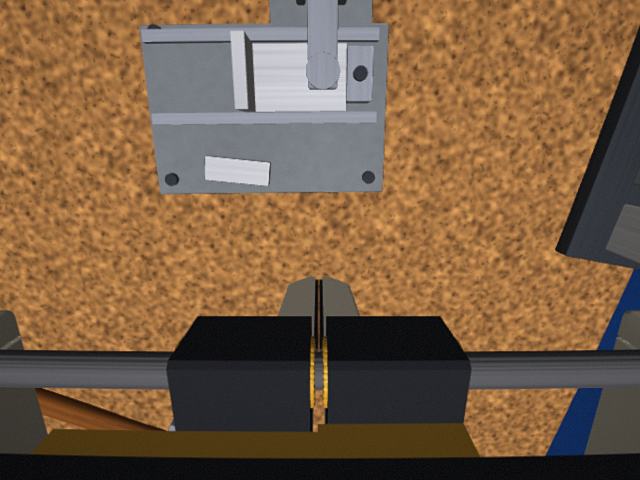

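```bash
python3 -c "
from plant import robot
print(robot.close_job())"
```

```text
the job is handed in; nothing more can be done
None
```

The bracket is clamped: its foot is against the stop, the nose is down on the foot, and the job was handed in at about 17 s with the gripper clear.

- **Tail:** I pressed the tail pad down to its end stop. Force at the end was 22.5 N downward, about 25 N in total with some sideways drag. The scene picture matched the predicted tilt of 0.32 rad.
- **Bracket:** I slid it low on the leg at about 3 N until it met the stop. It seated at about 13 N along the channel and held at 11 N, moving only about 0.2 mm more.
- **Nose:** I pressed the nose pad until it bore on the foot. The downward push read 19.0 N, then 15.6 N, with the tip not moving, plus about 8 N of sideways drag. Taking off about 6 N for the stiff pivot, I estimate the nose load peaked around 13–14 N, a little under the 15 N asked.

**Last checks:** The final scene and wrist pictures show the foot flush against the stop, the nose on the foot, and the offcut in place. The force on the tool was about 0 N. I did not recheck the collar in those pictures, but it looked unmoved in the last earlier pictures that showed it.

**Limits of these checks:**
- The load the nose keeps after release cannot be measured directly.
- Forces were read only at the end of each 0.5 s call, so brief peaks in between were not seen. Every push reading was at most about 25 N.
- One wrist-view fit of the fixture was about 4 mm off the other cameras along x. It did not matter, because contact was found by feel.

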